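Flip one spice pot open and its twin shut

ROBOT

A 6-joint arm with a two-finger parallel gripper is mounted at the origin on the work surface. World frame = base frame: x ahead of the robot, y to its left, z up, the work surface at z = 0. Lengths are in m, angles in rad, forces in N, time in s.
With the tool pointing down it reaches from about 0.425 to 0.925 m from the base axis. Payload 12.5 kg.
Tool frame: the origin (TCP) lies midway between the tips of the shut fingers; the grasp point (between the pads) lies 19 mm behind it; z points along the fingers, y is the line along which they close (so a half turn about z gives the same grasp; the last joint's range is limited). The gripper opens to 85 mm and grips with 20 to 120 N. Pads are 22 mm wide; open, the fingers measure 114 mm over their backs; the gripper's body (76 mm by 85 mm) begins 54 mm behind the grasp point. The pads swing forward as they close: fully open they stand 13 mm farther back than shut.
Start: joints at [1.21, 0.491, 1.559, -0, 1.092, -0.106], TCP at [0.158, 0.605, 0.231] pointing down, gripper open.
Joint ranges: [-3.1, 3.1], [-0.84, 2.19], [0.05, 2.79], [-1.13, 4.28], [0.06, 2.93], [-2.69, 2.69]. Speed limits (rad/s): [2.22, 2.22, 2.79, 3.14, 3.14, 3.14].

INTERFACE

Orientations are given as a unit quaternion [x, y, z, w].
In Python, from station import env, viewer, nets gives the robot as it stands. Calls block until the motion is done:
- env.reach(position, orientation): joint-space move of the TCP to a pose.
- env.servo_line(position, ori=None, speed=0.15, until_force=None): straight line of the TCP; ori=None keeps the orientation; speed is the mean speed in m/s. With until_force (N) it stops when the force on the tool has changed by that much, and returns True; else False.
- env.move_joints(angles): joint-space move.
- env.move_gripper(opening, grasp_force=None): finger opening in m; grasp_force is the grip in N (None keeps the last); returns when the fingers have stopped.
- env.sleep(seconds).
- env.solve_ik(position, orientation): joint angles nearest the present ones, or None.
- viewer.snapshot(name): name is "side" or "top"; returns (picture, depth): 400x640x3 uint8, blue, green, red; 400x640 float32, m along the optical axis (not along the pixel's ray), 0 where there is no reading.
- viewer.camera_info(name): a dict with "fx", "fy", "cx", "cy" (pixels), "position" and "orientation" of the camera in the world. Camera axes: x right, y down, z forward; pixel columns grow to the right and rows downward; lengths in m; the calibration is good to about 2 mm. A picture is of the moment at which its call begins. camera_info takes no time and is no camera call.
A pose or a line that the arm cannot do raises env.IKError and nothing moves.
- env.finish_job(): hands the job in; it is judged then, once.
Trained networks look in the newest picture that a camera, given by its name, has taken for a name from the list of things; names that differ only in an ending like _2 or _b are one class to them, and where a whole thing is asked for, a point or a joint stands for the part that bears it (a point fixed in the world has none). Each returns a list of dicts, best first, with "p" (0 to 1); they miss things now and then, are a little off and sometimes report something else, mostly with a low value. They report only what shows in the picture. A call takes as long as a camera call.
- nets.boxes_of(camera, label): "centre" ([column, row] in pixels, amid what is visible of it).
Readings, each from a call of its own:
- env.read_time(): time.
- env.read_joints(): joint angles.
- env.read_qd(): joint speeds.
- env.read_effort(): joint torques, N m.
- env.read_ee_pos(): TCP position.
- env.read_eef_rot(): TCP orientation.
- env.read_contact_force(): force on the tool from outside, world axes, zero at the start.
- env.read_torque(): the same for the moment, N m.
- env.read_width(): finger opening in m.
- env.read_grip_force(): force on a finger pad.
Only numpy, scipy, OpenCV 4.12 (cv2) and the standard library are available. Lean on these libraries where they do the work, as an engineer would, in place of code of your own. Each camera call takes 0.05 s, during which the arm holds its last target. There are 200 camera calls.

TASK

The cook is done with the spice pot that stands open and now needs its shut twin. Using only a fingertip, push the shut pot's lid up from under its front tab and on over past upright so that it rests back open by itself, and push the open pot's lid forward past upright so that it drops shut. Do it gently: do not pinch, lift, tip or shove the pots or their lids, and leave the other things on the counter undisturbed.

Things in the scene. Friction and masses are not known exactly. Their poses are not given: they have to be found in the camera images.
- cinnamon_pot: The spice pot that starts shut; left or right varies. Square white ceramic, 90 x 90 mm outside, 85 mm high without the lid, about 0.65 kg, loose on the counter: a push of some newtons slides it, 1.5 N high on a lid at its stop tips it. Origin: centre of its underside. +x points from the tab side to the hinge side, z up; at yaw 0 the tab faces the robot.
- cinnamon_lid (a joint): Lid angle, rad: 0 shut and level, 1.57 upright, 1.95 leaning back on its hinge stop, held by its own weight. No spring or catch: let go below about 1.5 it falls shut, above 1.65 it falls open. Hinge pin: along the pot's y at x = +51, z = 86.5 mm of the pot's frame. Wooden plate 92 mm wide, 8 mm thick, about 70 g; shut, its underside is 86 mm above the counter. 
- cinnamon_lid_tab (a point): Middle of the front edge of this lid's thumb tab, at mid-thickness, 122 mm from the hinge pin; moves with the lid. The tab is 44 mm wide, 8 mm thick, and continues the lid plate; when shut it overhangs the pot's front wall by 26 mm, with free space under it.
- sugar_pot: The twin spice pot that starts with its lid leaning back open, lumps of rock sugar inside. Same size, mass, origin and axes as cinnamon_pot, with the same lid and hinge. +x points from the tab side to the hinge side.
- sugar_lid (a joint): Lid angle of this pot, rad, same lid and meaning as cinnamon_lid: 1.95 leaning back open, 1.57 upright, 0 shut. Pushed on its back (outer) face towards the pot's -x it follows the finger to upright, then drops shut on its own.
- sugar_lid_tab (a point): Middle of the front edge of this lid's thumb tab, at mid-thickness, 122 mm from the hinge pin; moves with the lid. The tab is 44 mm wide, 8 mm thick, and continues the lid plate; with the lid open this is its top edge, about 200 mm above the counter and 45 mm beyond the pin.
- bowl: White ceramic rice bowl, 116 mm across the rim, 58 mm high, loose; stands beyond the pots. Origin: centre of its underside. Leave alone.
- cup: Empty glass cup, 72 mm across, 105 mm high, loose; stands outside one of the pots, to the left or right. Origin: centre of its underside. Leave alone.
- pump_bottle: Frosted plastic pump dispenser bottle, 68 mm across, 196 mm high with the pump, whose spout reaches 47 mm to its +x; loose; stands on the other side from the cup. Origin: centre of its underside. Leave alone.
- spatula: Spatula with a grey silicone head and a hard black grip, 270 mm long, lying on the counter between the two pots, grip towards the robot. Origin: centre of its underside. Leave alone.

How it is judged:
At the end, for the whole second after the job is handed in: The lid of the pot that started shut rests open by itself (over 1.75 rad) and the lid of the pot that started open lies shut (under 0.08 rad), both at rest; both pots stand upright within 25 mm of where they were; bowl, cup, bottle and spatula within 30 mm of where they were (value of joint cinnamon_lid above 1.75 rad and value of joint sugar_lid below 0.08 rad and velocity of joint cinnamon_lid between -0.1 and 0.1 rad/s and velocity of joint sugar_lid between -0.1 and 0.1 rad/s and distance of each of cinnamon_pot, sugar_pot from where it was at the start of the episode below 0.025 m and angle between each of cinnamon_pot, sugar_pot's own z axis and vertical below 0.1 rad and linear speed of each of cinnamon_pot, sugar_pot below 0.02 m/s and distance of each of bowl, cup, pump_bottle, spatula from where it was at the start of the episode below 0.03 m); the robot touches nothing.
It fails at once if a spice pot is lifted off the counter (10 mm) or tipped (0.2 rad) (height (world z) of any of cinnamon_pot, sugar_pot above 0.01 m or angle between any of cinnamon_pot, sugar_pot's own z axis and vertical above 0.2 rad).
It fails at once if a spice pot is shoved or carried more than 25 mm (distance of any of cinnamon_pot, sugar_pot from where it was at the start of the episode above 0.025 m).
It fails at once if the fingers pinch or press a pot or its lid with more than 15 N (contact force between the fingers and cinnamon_pot above 15 N or contact force between the fingers and sugar_pot above 15 N).
It fails at once if the bowl, cup, bottle or spatula is moved more than 30 mm or lifted (15 mm) (distance of any of bowl, cup, pump_bottle, spatula from where it was at the start of the episode above 0.03 m or height (world z) of any of bowl, cup, pump_bottle, spatula above 0.015 m).
It also fails if it takes over 54 s, if anything falls off the work surface, if the arm or the gripper's body presses on something with over 40 N, if the wrist force passes 120 N, or if a joint passes its speed limit or range.

## Working session

There is one attempt and no reset: what is moved stays moved. The work goes in short steps, each a Python script; the robot and the scene stay as the last script left them, time stands still between calls to the robot, and variables do not carry over. Pictures are saved under pics/ and viewed, at most 10 in all, crops included, and the job is handed in when it is done.

```bash
mkdir -p pics
cat > h.py <<'E'
import numpy as np, cv2
from scipy.spatial.transform import Rotation as R
from station import env, viewer, nets
def cloud(name):
    im,d=viewer.snapshot(name); c=viewer.camera_info(name)
    v,u=np.mgrid[:d.shape[0],:d.shape[1]]
    P=np.stack([(u-c["cx"])/c["fx"]*d,(v-c["cy"])/c["fy"]*d,d],-1)
    W=P@R.from_quat(c["orientation"]).as_matrix().T+np.array(c["position"])
    W[d<=0]=np.nan
    return im,W
E
python3 - <<'E'
from h import *
for n in ("top","side"):
    im,W=cloud(n); cv2.imwrite(f"pics/{n}0.png",im); np.save(f"{n}0.npy",W)
    c=viewer.camera_info(n); print(n,np.round(c["position"],3),np.round(R.from_quat(c["orientation"]).as_matrix()[:,2],2))
    for l in ["cinnamon_pot","sugar_pot","cinnamon_lid","sugar_lid","cinnamon_lid_tab","sugar_lid_tab","bowl","cup","pump_bottle","spatula"]:
        for b in nets.boxes_of(n,l)[:2]:
            u,v=np.round(b["centre"]).astype(int); print(l,round(b["p"],2),u,v,np.round(W[v,u],3))
print(env.read_time())
E
```

```text
top [ 0.267 -0.01   1.639] [ 0.21  0.01 -0.98]
cinnamon_pot 0.73 376 202 [ 0.576 -0.166  0.093]
sugar_pot 0.86 290 198 [0.584 0.11  0.038]
cinnamon_lid 0.86 376 203 [ 0.573 -0.166  0.091]
sugar_lid 0.81 294 177 [0.627 0.094 0.153]
cinnamon_lid_tab 0.95 377 202 [ 0.575 -0.169  0.096]
sugar_lid_tab 0.57 292 178 [0.625 0.1   0.146]
bowl 0.89 325 160 [ 0.731  0.003 -0.003]
cup 0.63 197 202 [ 0.56   0.422 -0.002]
pump_bottle 0.58 452 216 [ 0.537 -0.395  0.136]
spatula 0.91 322 217 [0.533 0.002 0.002]
side [ 0.255 -0.687  0.943] [ 0.31  0.58 -0.75]
cinnamon_pot 0.94 336 246 [ 0.57  -0.194  0.095]
sugar_pot 0.78 293 179 [0.595 0.153 0.039]
sugar_pot 0.16 253 139 [0.538 0.378 0.075]
cinnamon_lid 0.68 332 241 [ 0.568 -0.173  0.094]
sugar_lid 0.91 310 166 [0.621 0.069 0.159]
cinnamon_lid_tab 0.81 330 240 [ 0.564 -0.168  0.095]
sugar_lid_tab 0.62 312 164 [0.628 0.067 0.166]
bowl 0.94 344 195 [0.729 0.026 0.012]
cup 0.77 253 138 [0.538 0.374 0.083]
cup 0.48 333 240 [ 0.573 -0.171  0.093]
pump_bottle 0.81 372 317 [ 0.531 -0.428  0.137]
spatula 0.83 296 224 [ 0.53  -0.005  0.003]
spatula 0.74 332 240 [ 0.57  -0.171  0.095]
1.1
```

View pics/top0.png

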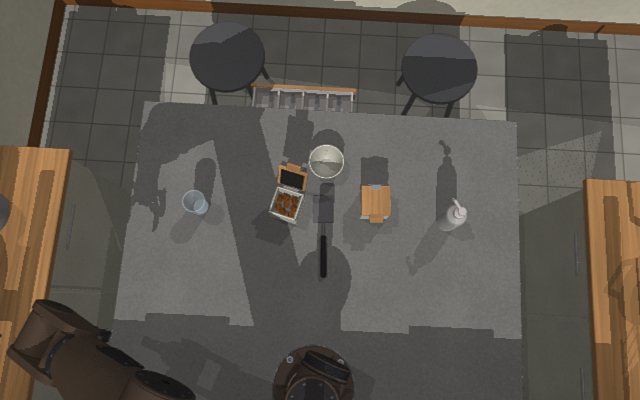

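View pics/side0.png

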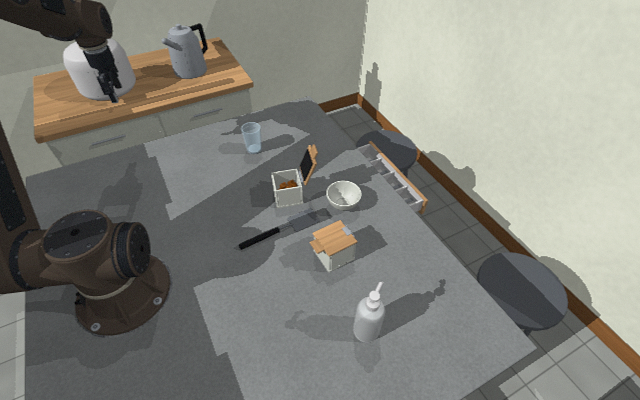

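Run:
```python
import numpy as np, cv2
from scipy.optimize import differential_evolution as DE
for n in ("top","side"):
    W=np.load(f"{n}0.npy").reshape(-1,3); W=W[~np.isnan(W[:,0])]
    def near(c,r,a,b): return W[(np.hypot(W[:,0]-c[0],W[:,1]-c[1])<r)&(W[:,2]>a)&(W[:,2]<b)]
    L=near((.575,-.17),.11,.084,.106); r=cv2.minAreaRect(L[:,:2].astype(np.float32)); print(n,"cin",len(L),np.round(np.median(L[:,2]),4),np.round(r[0],4),np.round(r[1],4),round(r[2],1))
    # model points: fit T by sum of outside distance + compactness: IoU on rays
    from math import cos,sin
    allp=near((.575,-.17),.12,-.02,.3)
    C=np.array([0.267,-0.01,1.639]) if n=="top" else np.array([.255,-.687,.943])
    q=C+(allp-C)*((.094-C[2])/(allp[:,2]-C[2]))[:,None]; lab=(allp[:,2]>.084)&(allp[:,2]<.106)
    def f(p,ret=0):
        d=q[:,:2]-p[:2]; x=d[:,0]*cos(p[2])+d[:,1]*sin(p[2]); y=-d[:,0]*sin(p[2])+d[:,1]*cos(p[2])
        m=((x>-.047)&(x<.051)&(abs(y)<.046))|((x>-.071)&(x<0)&(abs(y)<.022))
        return -(m&lab).sum()/(m|lab).sum()
    s=DE(f,[(.53,.62),(-.21,-.13),(-.5,.5)],seed=1,maxiter=200); print(" T fit",np.round(s.x,4),round(s.fun,3))
    S=near((.60,.10),.12,.075,.093); r=cv2.minAreaRect(S[:,:2].astype(np.float32)); print(" sug rim",len(S),np.round(r[0],4),np.round(r[1],4),round(r[2],1))
    T=near((.62,.10),.11,.105,.23); c=T.mean(0); u,_,v=np.linalg.svd(T-c); print(" lid",len(T),np.round(c,4),"n",np.round(v[2],3),"max z",np.round(np.percentile(T[:,2],98),3)); 
    k=T[T[:,2]>.18]; print(" tabtop",len(k),np.round(k.mean(0),3))
    B=near((.73,0),.09,.03,.08); print(" bowl",np.round(B.min(0),3),np.round(B.max(0),3))
```

```text
top cin 991 0.0942 [ 0.5732 -0.1661] [0.1243 0.0902] 1.6
 T fit [ 0.5804 -0.1666  0.019 ] -0.969
 sug rim 281 [0.5636 0.1171] [0.0915 0.1023] 76.0
 lid 576 [0.6311 0.0985 0.1538] n [-0.883  0.225  0.411] max z 0.201
 tabtop 96 [0.649 0.096 0.192]
 bowl [ 0.654 -0.057  0.03 ] [0.766 0.055 0.068]
side cin 1051 0.0937 [ 0.575  -0.1629] [0.1274 0.0949] 2.0
 T fit [ 0.5803 -0.1655  0.0484] -0.957
 sug rim 258 [0.5628 0.1199] [0.0951 0.1021] 78.3
 lid 407 [0.6297 0.0933 0.1531] n [-0.888  0.183  0.421] max z 0.198
 tabtop 61 [0.649 0.094 0.192]
 bowl [ 0.653 -0.057  0.03 ] [0.769 0.059 0.062]
```

```bash
cat >> h.py <<'E'
H=.011
def pose(pot,yaw,xz,phi,psi=0.0,dy=0.0):
    """tool axis: pitched phi below horizontal, heading yaw+psi; upper tip corner at pot-frame (x,dy,z)"""
    a=yaw+psi; c,s=np.cos(a),np.sin(a); f=np.array([c,s,0]); z=np.array([0,0,1.])
    d=np.cos(phi)*f-np.sin(phi)*z; n=np.sin(phi)*f+np.cos(phi)*z
    y=np.cross(d,n)
    C=np.array([pot[0]+xz[0]*np.cos(yaw)-dy*np.sin(yaw),pot[1]+xz[0]*np.sin(yaw)+dy*np.cos(yaw),xz[1]])
    best=[R.from_matrix(np.stack([sg*n,sg*y,d],1)).as_quat() for sg in (1,-1)]
    return C-H*n,best
CIN=(.5803,-.166); CY=.03; SUG=(.557,.116); SY=-.225
def arc(al,r=.108): return (.051-r*np.cos(al),.0865+r*np.sin(al))
E
python3 - <<'E'
from h import *
print(np.round(R.from_quat(env.read_eef_rot()).as_matrix(),2))
for psi in (0,.4,.8,1.2,-.4):
  for phi in np.radians([0,15,25,35,45,55,65]):
    o=[]
    for sg in (0,1):
      for al in (-.2,0,.3,.6,.9,1.2,1.5,1.75):
        p,b=pose(CIN,CY,arc(al),phi,psi); q=env.solve_ik(p,b[sg]); o.append('.' if q is None else 'Y')
        if al==-.2 and q is not None: q0=np.round(q,2)
    if 'Y' in o: print(psi,round(np.degrees(phi)),''.join(o),q0)
E
```

```text
[[-0.97  0.25  0.  ]
 [ 0.25  0.97  0.  ]
 [-0.    0.   -1.  ]]
0 0 YYYYYYYYYYYYYYYY [-0.78  1.23  2.42  2.26  1.91  1.19]
0 15 YYYYYYYYYYYYYYYY [-0.77  1.05  2.46  2.38  1.57  1.31]
0 25 YYYYYYYYYYYYYYYY [-0.74  0.92  2.45  2.43  1.3   1.41]
0 35 YYYYYYYYYYYYYYYY [-0.7   0.79  2.41  2.44  1.    1.53]
0 45 YYYYYYYYYYYYYYYY [-0.65  0.69  2.35  2.38  0.7   1.68]
0 55 YYYYYYYYYYYY.... [-0.6   0.61  2.27  2.18  0.42  1.95]
0 65 YYYYYYYY....YYYY [-0.55  0.58  2.17  1.5   0.23 -0.46]
0.4 0 YYYYYYYYYYYYYYYY [-0.92  1.14  2.24  1.79  1.62  1.35]
0.4 15 YYYYYYYYYYYYYYYY [-0.9   0.98  2.27  1.84  1.34  1.46]
0.4 25 YYYYYYYYYYYYYYYY [-0.87  0.87  2.27  1.85  1.14  1.56]
0.4 35 YYYYYYYYYYYYYYYY [-0.82  0.78  2.26  1.81  0.93  1.7 ]
0.4 45 YYYYYYYYYYYYYYYY [-0.76  0.69  2.22  1.72  0.73  1.89]
0.4 55 YYYYYYYYYYYY.... [-0.69  0.63  2.17  1.5   0.54  2.19]
0.4 65 YYYYYYYYY....... [-0.62  0.6   2.1   1.08  0.43  2.67]
0.8 0 YYYYYYYYYYYYYYYY [-0.92  1.09  2.    1.39  1.58  1.62]
0.8 15 YYYYYYYYYYYYYYYY [-0.91  0.96  2.04  1.37  1.34  1.72]
0.8 25 YYYYYYYYYYYYYYYY [-0.88  0.87  2.05  1.33  1.18  1.8 ]
[... 421 characters left out ...]
 1.35  1.94]
1.2 35 YYYYYYYYYYYYYYYY [-0.8   0.84  1.84  0.9   1.21  2.01]
1.2 45 YYYYYYYYYYYYYYYY [-0.76  0.77  1.86  0.83  1.07  2.11]
1.2 55 YYYYYYYYYYYYYYYY [-0.7   0.71  1.87  0.73  0.94  2.23]
1.2 65 YYYYYYYYYYYYYY.. [-0.64  0.67  1.88  0.59  0.82  2.39]
-0.4 0 YYYYYYYYYYYYYYYY [-0.48  1.28  2.48  3.01  2.18  1.49]
-0.4 15 YYYYYYYYYYYYYYYY [-0.48  1.09  2.52  3.04  1.78  1.52]
-0.4 25 YYYYYYYYYYYYYYYY [-0.47  0.94  2.51  3.05  1.44  1.54]
-0.4 35 YYYYYYYYYYYYYYYY [-0.47  0.8   2.46  3.05  1.08  1.56]
-0.4 45 YYYYYYYYYYYYYYYY [-0.46  0.69  2.38  3.05  0.71  1.58]
-0.4 55 YYYY.YYYYYYY.YYY [-0.45  0.61  2.29  3.01  0.38  1.62]
-0.4 65 Y.YYYYYYY.YYYYYY [-0.44  0.57  2.19  2.65  0.07  1.99]
```

Run:
```python
from h import *
env.move_gripper(0.0)
def tp(xr,z):  # xr relative to the pin, pot x
    x=.051+xr; return [SUG[0]+x*np.cos(SY),SUG[1]+x*np.sin(SY),z]
_,b=pose(SUG,SY,(0,0),np.pi/2); o=b[1]
env.reach(tp(.09,.32),o)
print(env.servo_line(tp(.09,.165),o,.15,until_force=8))
print(env.servo_line(tp(.03,.165),o,.06,until_force=6),env.read_contact_force())
print(env.servo_line(tp(-.002,.165),o,.04,until_force=6),env.read_contact_force())
env.sleep(.5)
env.servo_line(tp(.03,.30),o,.2)
print(env.read_time(),env.read_ee_pos())
im,W=cloud("side"); cv2.imwrite("pics/side1.png",im); 
im,W=cloud("top"); np.save("top1.npy",W)
```

```text
False
True [ 0.94404781 -0.80707573  3.37301352]
True [ 1.48650129 -0.05713497  4.01419214]
8.0667 [0.63550331 0.09789657 0.29853274]
```

View pics/side1.png

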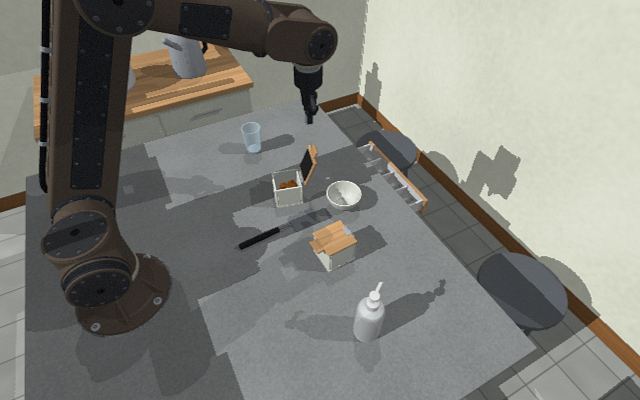

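Run:
```python
from h import *
def tp(xr,z):
    x=.051+xr; return [SUG[0]+x*np.cos(SY),SUG[1]+x*np.sin(SY),z]
_,b=pose(SUG,SY,(0,0),np.pi/2); o=b[1]
env.servo_line(tp(.09,.30),o,.2); env.servo_line(tp(.09,.165),o,.15)
env.sleep(.3); f0=np.array(env.read_contact_force()); print(f0)
for x in (.065,.05,.04,.03,.02,.01,-.002):
    env.servo_line(tp(x,.165),o,.05); f=np.array(env.read_contact_force())-f0; print(x,np.round(f,2),np.round(env.read_ee_pos(),4))
    if np.linalg.norm(f[:2])>6: print("stop"); break
env.sleep(.5)
im,W=cloud("side"); cv2.imwrite("pics/side2.png",im); print(env.read_time())
```

```text
[0.30905872 0.25658701 0.06705267]
0.065 [-0.2  -0.59 -0.42] [0.6702 0.0902 0.1652]
0.05 [ 0.41 -0.01  0.14] [0.6554 0.0935 0.1652]
0.04 [ 1.7  -1.47  7.23] [0.6463 0.0957 0.1664]
0.03 [ 2.82 -0.26 17.16] [0.6376 0.0981 0.168 ]
0.02 [ 1.89  0.1  23.86] [0.6283 0.1004 0.169 ]
0.01 [-0.35 -0.11  0.12] [0.6161 0.1024 0.165 ]
-0.002 [-0.07 -0.41  0.66] [0.6046 0.1052 0.1649]
13.4083
```

View pics/side2.png

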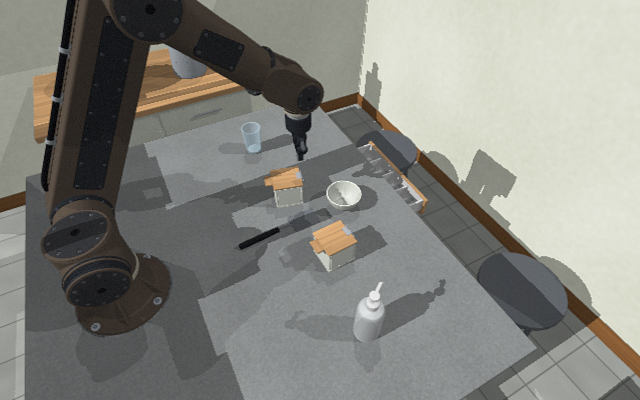

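```bash
cat > c.py <<'E'
from h import *
PHI,PSI=np.radians(25),.4
p0=np.array(env.read_ee_pos()); env.servo_line(p0+[0,0,.18],None,.2)
def P(xz): return pose(CIN,CY,xz,PHI,PSI)
p,b=P((-.17,.16)); qs=[(env.solve_ik(p,o),o) for o in b]; q=np.array(env.read_joints())
q1,o=min([t for t in qs if t[0] is not None],key=lambda t:np.abs(np.array(t[0])-q).max()); print(np.round(q,2),np.round(q1,2))
env.reach(p,o)
env.servo_line(P((-.17,.068))[0],o,.12)
im,W=cloud("side"); cv2.imwrite("pics/side3.png",im)
L=np.concatenate([W.reshape(-1,3),cloud("top")[1].reshape(-1,3)])
for c in ((.575,-.17),(.55,.118)):
    m=L[(np.hypot(L[:,0]-c[0],L[:,1]-c[1])<.09)&(L[:,2]>.084)&(L[:,2]<.104)]; r=cv2.minAreaRect(m[:,:2].astype(np.float32)); print(np.round(r[0],4),np.round(r[1],4),round(r[2],1))
print(np.round(env.read_ee_pos(),4),np.round(P((-.17,.068))[0],4),env.read_time(),np.round(env.read_contact_force(),2))
E
python3 c.py
```

```text
[ 0.06  0.39  1.43 -0.    1.33 -1.28] [-1.14  0.63  2.45  1.54  1.14 -1.51]
[ 0.5738 -0.1638] [0.1266 0.0942] 1.5
[0.5503 0.1211] [0.0924 0.1246] 75.3
[ 0.4063 -0.173   0.0587] [ 0.4062 -0.173   0.058 ] 17.0 [ 0.68  0.53 -0.54]
```

View pics/side3.png

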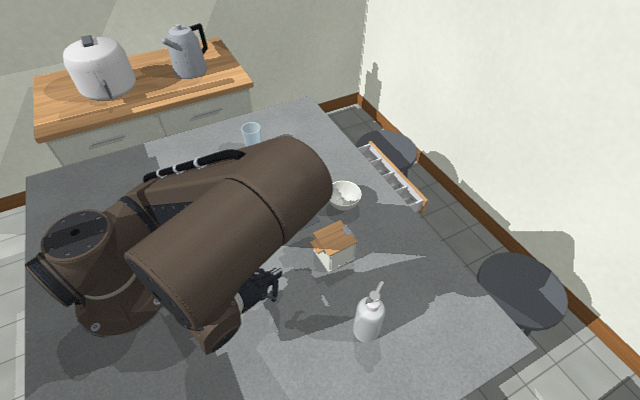

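```bash
cat > d.py <<'E'
from h import *
PHI,PSI=np.radians(25),.4
def P(xz): return pose(CIN,CY,xz,PHI,PSI)[0]
f0=np.array(env.read_contact_force())
def go(xz,s):
    env.servo_line(P(xz),None,s); f=np.array(env.read_contact_force())-f0; print(np.round(xz,3),np.round(f,1)); return np.linalg.norm(f)<5
ok=go((-.10,.068),.1) and go((-.059,.068),.06)
if ok:
    for al in np.r_[-.08,np.arange(.1,1.7,.2),1.62,1.72,1.78]:
        if not go(arc(al,.110),.07): print("stop",al); break
env.sleep(.4)
im,W=cloud("side"); cv2.imwrite("pics/side4.png",im); print(env.read_time())
E
python3 d.py
```

```text
[-0.1    0.068] [-1.5 -0.5  0. ]
[-0.059  0.068] [-0.5 -0.5  0.7]
[-0.059  0.078] [ 0.5 -0.8  0.9]
[-0.058  0.097] [-1.  -1.   0.1]
[-0.054  0.119] [-1.  -0.5  0.2]
[-0.046  0.139] [-0.9 -0.7 -0.4]
[-0.033  0.157] [-0.7 -0.5  1.2]
[-0.017  0.173] [-1.7 -0.5  0.1]
[0.001 0.185] [-0.7 -0.7  0.5]
[0.022 0.192] [ 0.8 -0.   0. ]
[0.043 0.196] [-1.3 -0.3  1.1]
[0.056 0.196] [-0.8 -0.8  0.1]
[0.067 0.195] [-0.3 -0.   0.8]
[0.074 0.194] [-1.2 -1.2 -0.2]
24.025
```

View pics/side4.png

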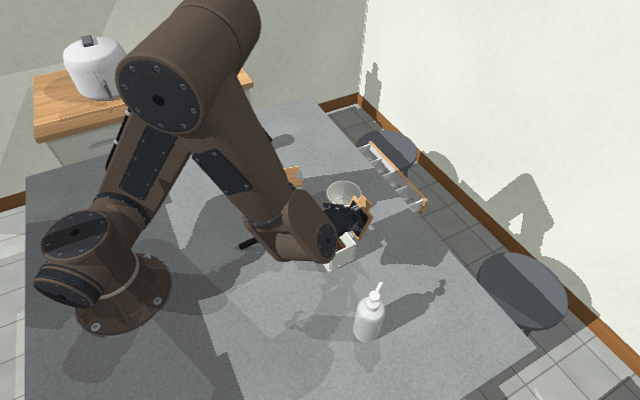

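Run:
```python
from h import *
p=np.array(env.read_ee_pos()); d=R.from_quat(env.read_eef_rot()).as_matrix()[:,2]
env.servo_line(p-.16*d,None,.12)
env.move_joints([1.21,.491,1.559,0,1.092,-.106]); env.sleep(.5)
im,W=cloud("side"); cv2.imwrite("pics/side5.png",im)
L=np.concatenate([W.reshape(-1,3),cloud("top")[1].reshape(-1,3)])
def near(c,r,a,b): return L[(np.hypot(L[:,0]-c[0],L[:,1]-c[1])<r)&(L[:,2]>a)&(L[:,2]<b)]
for c in ((.6,-.165),(.55,.118)):
    m=near(c,.09,.075,.104); r=cv2.minAreaRect(m[:,:2].astype(np.float32)); print(np.round(r[0],4),np.round(r[1],4),round(r[2],1),np.median(m[:,2]))
T=near((.64,-.165),.11,.105,.23); c=T.mean(0); v=np.linalg.svd(T-c,full_matrices=False)[2][2]; print(c,v,T[:,2].max())
T=T[T[:,2]>.18]; print(T.mean(0)); print(env.read_time())
```

```text
[ 0.5909 -0.1642] [0.1094 0.0948] 3.3 0.08434076971074789
[0.5504 0.1222] [0.0969 0.1267] 73.4 0.09366614859098754
[ 0.65752281 -0.16260054  0.15246335] [-0.90731257 -0.05759547  0.41649329] 0.20763522054799632
[ 0.67580786 -0.16135484  0.19163615]
29.275
```

View pics/side5.png

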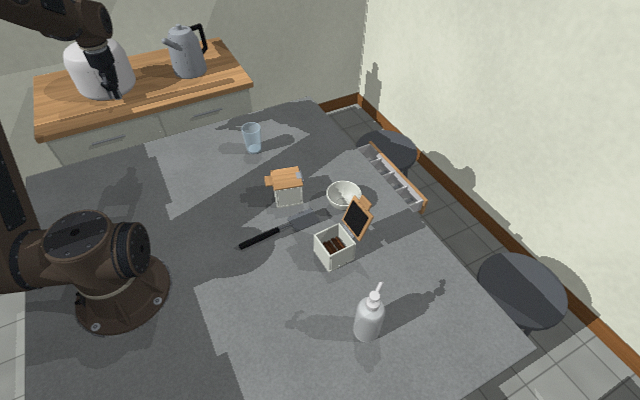

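The right-hand cinnamon lid (pixel 357,215) leans back open at about 1.95 rad. The left-hand sugar lid (287,178) lies shut, and the other things stand where they were.

```bash
python3 -c "
from station import env
print(env.finish_job())"
```

```text
the job is handed in; nothing more can be done
None
```

I handed the job in at about 29 s: the cinnamon lid rests open on its stop and the sugar lid lies shut. Both pots stand within a few mm of their start and the rest looks undisturbed, though the sugar push reached about 24 N vertically on the tool, probably the gripper on the lid's top edge, and I could not tell whether the fingers' share passed the 15 N limit.

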